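# Close the balance's draft shield and tare the dish

### The job

The milligram balance has an empty weighing dish on its pan and must be tared: with the fingertips, gently slide the draft shield's open glass top panel and open right-hand side door fully shut (in either order), and only then press the blue tare key down and let it come up again. Leave the left-hand door shut, do not press the orange power key, and do not pick up or disturb the dish or anything else on the bench.

Things in the scene. Friction and masses are not known exactly. Their poses are not given: they have to be found in the camera images.
- balance: White milligram balance, fixed, 340 deep (its x) x 210 wide (its y), 232 high at its glass top. Origin: centre of its underside, on the bench; own +x points from the keys to its rear, +y to the operator's left. Low console (top 50 high, display between two keys) at own x -170 to -62; glass chamber (front glass fixed) at x -62 to 110, its runners out to y +-100; solid column, 225 high, at x 115 to 170.
- top_panel (a joint): Glass top panel, slides along the balance's own x: 0 = fully shut (forward, against its stop), up to 0.09 m = open to the rear. It stays where it is left; about 1 to 3 N moves it. Starts 45 to 80 mm open.
- top_handle (a point): Centre of the black grip bar on the top panel: 70 long (balance's y), 14 thick (balance's x), 24 high (from 232 to 256 mm above the bench). It moves with the panel; shut, it is at own x -45, y 0, z 244 of the balance. Push its rear face towards the front (balance's -x) to shut the panel.
- right_door (a joint): Right-hand glass side door (operator's right, the balance's -y side), slides along the balance's own x: 0 = fully shut (forward, against its stop), up to 0.09 m = open to the rear. It stays where it is left; about 1 to 3 N moves it. Starts 45 to 80 mm open.
- right_door_handle (a point): Point in the black upright grip tab on the right-hand door, at mid-height and mid-thickness. The tab is 14 thick (balance's x), stands out from the glass from own y -98 to -130 (the point is at -116), and is 75 high, 147 to 222 mm above the bench. It moves with the door; shut, the point is at own x -45, z 185. Push the tab's rear face towards the front (balance's -x) to shut the door.
- left_door (a joint): Left-hand glass side door (balance's +y side), a mirror image of the right one; starts shut (0) and stays shut.
- tare_key (a joint): Blue tare key, 28 (balance's x) x 32 (balance's y), on the console at the operator's right: 0 = up, 0.004 m = fully down. Sprung: begins to move at 1.2 N, fully down at 3.6 N, returns by itself.
- tare_key_top (a point): Centre of the tare key's top face, 58.5 mm above the bench when up (the console around it is 50), at own x -140, y -70 of the balance.
- power_key (a joint): Orange power key, the same size, at own x -140, y +70 of the balance (operator's left): 0 = up. Not to be pressed.
- dish: Loose empty aluminium weighing dish on the pan inside the glass chamber, 68 across the rim, 16 high, origin under its foot (78 mm above the bench). Stays where it is.
- weight: Loose knobbed steel calibration weight, 32 across, 55 high, standing on the bench right of the console; origin under its foot. Bystander.
- bangle: Loose dark wooden bangle lying flat left of the console, 74 outside, 14 high; origin under its centre. Bystander.
- bottle: Loose amber glass bottle with a blue cap, 60 across, 105 high, on the right of the bench; origin under its centre. Bystander.
- jar: Loose white jar with a dark lid, 66 across, 75 high, on the right of the bench; origin under its centre. Bystander.
- knife: Loose carving knife with a bent dark wooden handle, about 190 long, lying at the front right; origin at bench height under its middle. Bystander.
- tweezers: Loose steel tweezers, about 142 long, lying at the front left; origin at bench height under their middle. Bystander.
- plate: Loose white plate of wood chips, 170 across, on the left; origin under its centre. Bystander.
There are look-alikes about, which are no part of the job. Of the things like the dish, leave any that is red, turquoise or yellow; of the rest the larger one is meant.

How it is judged:
On the way, in this order (a step that is already met when the one before it is completed fails the run):
1. the top panel and the right-hand door are both fully shut (within 4 mm), the left one still shut (value of joint each of top_panel, right_door, left_door below 0.004 m), for 0.2 s.
2. with the shield shut, the tare key is pressed down (more than 2.5 mm of its 4 mm) (value of joint tare_key above 0.0025 m and value of joint each of top_panel, right_door below 0.006 m), for 0.1 s.
At the end, for the whole second after the job is handed in: Top panel and both side doors within 4 mm of fully shut, both keys up (within 1 mm), the dish at rest within 10 mm of where it stood on the pan (all of step 1 and value of joint each of tare_key, power_key below 0.001 m and distance of dish from where it was at the start of the episode below 0.01 m and linear speed of dish below 0.02 m/s); the robot touches nothing.
It fails at once if the tare key is pressed (more than 2 mm) while the top panel or the right-hand door is open (more than 6 mm) (value of joint tare_key above 0.002 m and value of joint any of top_panel, right_door above 0.006 m).
It fails at once if the power key is pressed (more than 2 mm) or the left-hand door is opened (more than 6 mm) (value of joint power_key above 0.002 m or value of joint left_door above 0.006 m).
It fails at once if a pane is slammed shut or thrown open (faster than 0.4 m/s) (velocity of joint any of top_panel, right_door below -0.4 m/s or velocity of joint any of top_panel, right_door above 0.4 m/s).
It fails at once if the balance is forced (fingers pressing with more than 40 N), or pushed with the arm or the body of the gripper (more than 4 N) instead of the fingers (contact force between the fingers and balance above 40 N or contact force between the arm and balance above 4 N).
It fails at once if a loose thing is lifted, carried or knocked (the dish moved 10 mm, any other 20 mm) (distance of dish from where it was at the start of the episode above 0.01 m or distance of any of weight, bangle, bottle, jar, knife, tweezers, plate from where it was at the start of the episode above 0.02 m).
It also fails if it takes over 51 s, if anything falls off the work surface, if the arm or the gripper's body presses on something with over 40 N, if the wrist force passes 120 N, or if a joint passes its speed limit or range.

### The arm

A 6-joint arm with a two-finger parallel gripper is mounted at the origin on the work surface. World frame = base frame: x ahead of the robot, y to its left, z up, the work surface at z = 0. Lengths are in m, angles in rad, forces in N, time in s.
With the tool pointing down it reaches from about 0.35 to 0.85 m from the base axis. Payload 8.1 kg.
Tool frame: the origin (TCP) lies on the centre line of the jaws, within the pads' length; the fingertips stand 17 mm ahead of it and the grasp point (between the pads) lies 2 mm behind it (manip.tip_reach is the distance from the TCP to the fingertips, in m); x points along the fingers, y is the direction in which the jaws open and shut, and the axes are right-handed (so a half turn about x gives the same grasp; the last joint's range is limited). The gripper opens to 93 mm and grips with 3 to 60 N. Pads are 15 mm wide; open, the fingers measure 128 mm over their backs; the gripper's body (75 mm by 188 mm) begins 65 mm behind the grasp point.
Start: joints at [-1.224, 0.13, 1.488, -0, 1.523, -0.085], TCP at [0.251, -0.545, 0.236] pointing down, gripper open.
Joint ranges: [-2.96, 2.96], [-0.89, 2.26], [0.02, 2.5], [-1.34, 4.48], [0, 2.73], [-2.66, 2.66]. Speed limits (rad/s): [2.39, 2.39, 2.79, 3.14, 3.14, 3.14].

### API

Orientations are given as [roll, pitch, yaw] about the fixed x, y, z axes, in that order (R = Rz(yaw) Ry(pitch) Rx(roll)).
In Python, from bench import manip, effector, ik, status, camera, ticket gives the robot as it stands. Calls block until the motion is done:
- manip.reach(position, orientation): joint-space move of the TCP to a pose.
- manip.move_linear(position, attitude=None, speed=0.15): straight line of the TCP; attitude=None keeps the orientation; speed is the mean speed in m/s.
- manip.move_j(angles): joint-space move.
- effector.grip(opening, grip_force=None): finger opening in m; grip_force is the grip in N (None keeps the last); returns when the fingers have stopped.
- manip.pause(seconds).
- ik(position, orientation): joint angles nearest the present ones, or None.
- status.sense(): the state.
- camera(name): name is "side" or "top" or "wrist"; returns a dict with "pixels" (420x560x3 uint8, red, green, blue), "fov_y" (degrees; the focal length in pixels is half the picture's height over the tangent of half this angle, whatever the lens; pixels are square), "cx", "cy" (the principal point, pixels), "D" ([k1, k2, p1, p2, k3] as OpenCV has them; the pictures are not rectified), "rvec" (rotation vector, rad) and "tvec" (3), from world to camera coordinates, as OpenCV has them; the wrist camera has in their place "hand_eye" (4x4, takes a point from camera to tool coordinates, whose origin is the TCP and whose axes are the tool frame's). Camera axes: x right, y down, z forward; pixel columns grow to the right and rows downward; lengths in m; the calibration is good to about 2 mm. A picture is of the moment at which its call begins: read the wrist's pose just before it. There is no depth.
A pose or a line that the arm cannot do raises manip.PlanningError and nothing moves.
- ticket.close_job(): hands the job in, once; it reports no verdict.
The state is a dict: "time_s": time; "joint_positions": joint angles; "qd": joint speeds; "joint_torque": joint torques, N m; "eef_pos": TCP position; "orientation": TCP orientation; "wrist_force": force on the tool from outside, world axes, zero at the start; "torque": the same for the moment, N m; "opening": finger opening in m.
Only numpy, scipy, OpenCV 4.12 (cv2) and the standard library are available. Lean on these libraries where they do the work, as an engineer would, in place of code of your own. Each camera call takes 0.05 s, during which the arm holds its last target.

## Working session

There is one attempt and no reset: what is moved stays moved. The work goes in short steps, each a Python script; the robot and the scene stay as the last script left them, time stands still between calls to the robot, and variables do not carry over. Pictures are saved under pics/ and viewed, and the job is handed in when it is done.

```bash
ls; mkdir -p pics; python3 - <<'E'
from bench import manip, effector, ik, status, camera, ticket
import cv2,pickle
s=status.sense();print(s['time_s'],s['eef_pos'],s['orientation'],s['opening'],manip.tip_reach)
d={}
for n in ['side','top','wrist']:
    c=camera(n);d[n]=c
    cv2.imwrite(f'pics/{n}0.png',c['pixels'][:,:,::-1])
    print(n,{k:v for k,v in c.items() if k!='pixels'})
pickle.dump(d,open('c0.pkl','wb'))
E
```

```text
pics
0.0 [ 0.25095033 -0.54442942  0.23463007] [-1.66437805  1.56903745  1.90900073] 0.09292056767693159 0.017
side {'fov_y': 42.10952899723696, 'cx': 275.8339115280464, 'cy': 215.15039974470184, 'D': array([-0.10476075,  0.        ,  0.        ,  0.        ,  0.        ]), 'rvec': array([ 0.65170536,  2.95410919, -0.48817756]), 'tvec': array([ 0.47411918, -0.1392287 ,  2.11915792])}
top {'fov_y': 49.29236246915384, 'cx': 279.96038265824507, 'cy': 203.84301276009757, 'D': array([0.00604896, 0.        , 0.        , 0.        , 0.        ]), 'rvec': array([ 2.12105496, -2.09864193,  0.2135724 ]), 'tvec': array([-0.00142543,  0.56246276,  1.30439896])}
wrist {'fov_y': 70.59704452329697, 'cx': 281.3080677770253, 'cy': 209.47225304821345, 'D': array([-0.02357531,  0.        ,  0.        ,  0.        ,  0.        ]), 'hand_eye': array([[-6.28537437e-04, -2.81230287e-01,  9.59640105e-01,
        -1.49134884e-01],
       [ 9.99999796e-01, -2.83134071e-04,  5.71997179e-04,
        -7.51573438e-04],
       [ 1.10843879e-04,  9.59640269e-01,  2.81230408e-01,
        -7.82191404e-02],
       [ 0.00000000e+00,  0.00000000e+00,  0.00000000e+00,
         1.00000000e+00]])}
```

View pics/side0.png

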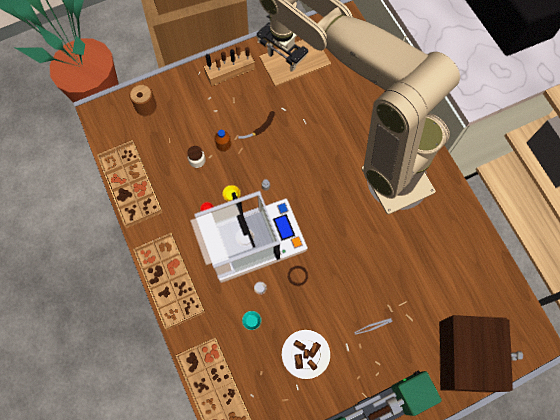

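View pics/top0.png

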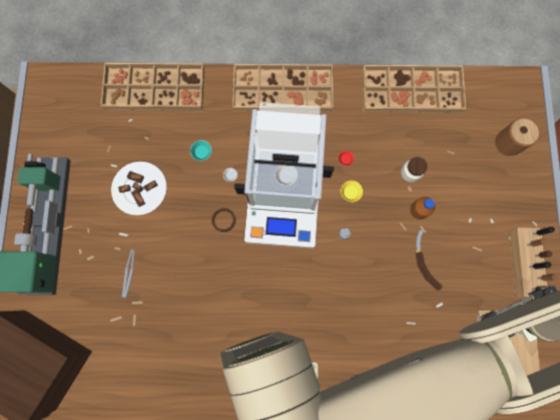

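View pics/wrist0.png

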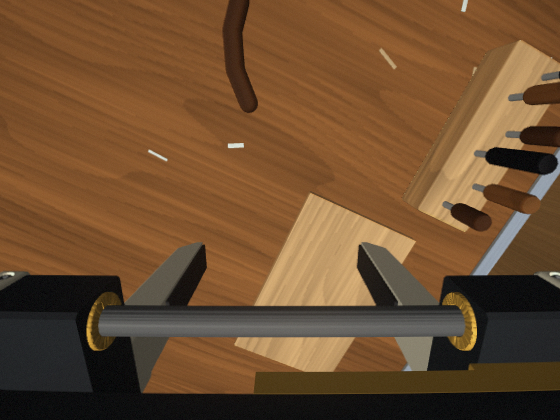

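The side view shows the balance at about (250,237). The top view shows it at (285,180), keys towards the robot: blue at (304,236), orange at (257,232). The top grip is near (285,158), the right tab near (327,172) and the left tab near (240,189).

Possible dish look-alikes in the top view:
- the dish on the pan (288,175)
- small grey dish outside the shield (231,174)
- turquoise (201,150)
- red (346,158)
- yellow (351,191)

The one on the pan is larger and inside the chamber, so it is the one meant. I'll check it in a close crop.

```bash
python3 - <<'E'
import pickle,cv2
d=pickle.load(open('c0.pkl','rb'))
t=d['top']['pixels'][90:260,190:370,::-1];cv2.imwrite('pics/tc.png',cv2.resize(t,None,fx=3.5,fy=3.5,interpolation=cv2.INTER_CUBIC)[:600])
t=d['side']['pixels'][170:300,180:330,::-1];cv2.imwrite('pics/sc.png',cv2.resize(t,None,fx=4.5,fy=4.5,interpolation=cv2.INTER_CUBIC)[:600])
E
```

```text
(no output)
```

View pics/tc.png

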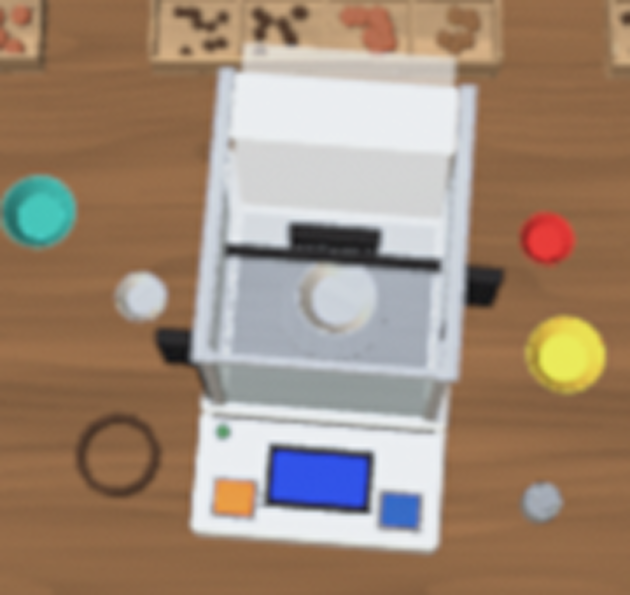

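View pics/sc.png

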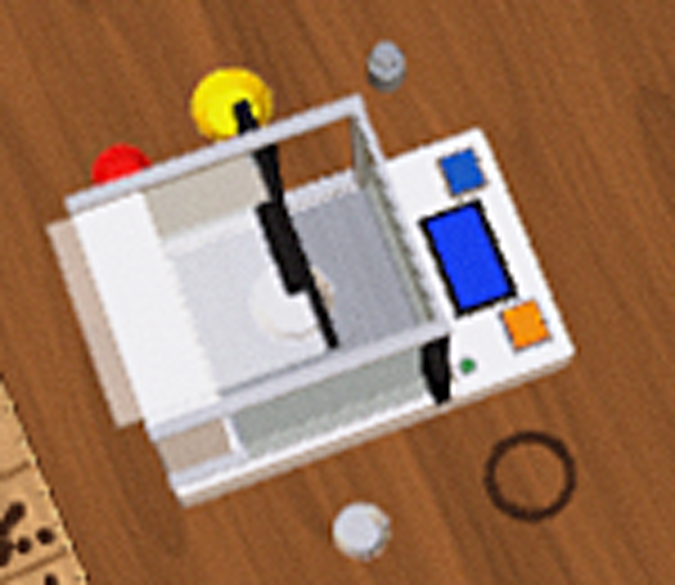

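```bash
cat > fit.py <<'E'
import pickle,cv2,numpy as np
from scipy.optimize import least_squares
d=pickle.load(open('c0.pkl','rb'))
def proj(c,P):
    h,w=c['pixels'].shape[:2];f=h/2/np.tan(np.radians(c['fov_y'])/2)
    K=np.array([[f,0,c['cx']],[0,f,c['cy']],[0,0,1]])
    return cv2.projectPoints(np.array(P,float).reshape(-1,1,3),c['rvec'],c['tvec'],K,c['D'])[0][:,0]
def uv(p,s,o): return (np.array(p,float)+.5)/s-.5+o
T=[((401,510),(-.14,-.07,.0585),0),((234,497),(-.14,.07,.0585),0),((335,241),(-.045,0,.244),1),((485,287),(-.045,-.114,.185),2),((173,346),(-.045,.114,.185),0),
 ((190,533),(-.17,.105,.045),0),((438,549),(-.17,-.105,.045),0)]
S=[((463,172),(-.14,-.07,.0585),0),((526,325),(-.14,.07,.0585),0),((286,247),(-.045,0,.244),1),((438,372),(-.045,.114,.185),0)]
m={'top':(T,3.5,np.array([190,90])),'side':(S,4.5,np.array([180,170]))}
def world(q,P,k):
    x,y,a,tp,rd=q;X,Y,Z=P;X+= {0:0,1:tp,2:rd}[k]
    return [x+np.cos(a)*X-np.sin(a)*Y,y+np.sin(a)*X+np.cos(a)*Y,Z]
def res(q):
    r=[]
    for n,(L,s,o) in m.items():
        r.append(proj(d[n],[world(q,P,k) for _,P,k in L])-[uv(p,s,o) for p,_,_ in L])
    return np.vstack(r).ravel()
if __name__=='__main__':
    f=least_squares(res,[.5,0,0,.06,.06],loss='soft_l1');print(f.x);print(res(f.x).reshape(-1,2).round(2))
    q=f.x;pickle.dump(q,open('q.pkl','wb'))
    def box(im,n,s,o,x0,x1,y0,y1,z0,z1,k,col):
        c=[world(q,(a,b,e),k) for a in(x0,x1) for b in(y0,y1) for e in (z0,z1)]
        p=(proj(d[n],c)-o+.5)*s-.5
        for i in range(8):
            for b in (1,2,4):
                if not i&b: cv2.line(im,tuple(p[i].round().astype(int).tolist()),tuple(p[i|b].round().astype(int).tolist()),col,1)
    for n,cr,s in(('top','tc',3.5),('side','sc',4.5)):
        im=cv2.imread(f'pics/{cr}.png');o=m[n][2]
        for b in [(-.052,-.038,-.035,.035,.232,.256,1,(0,255,0)),(-.052,-.038,-.13,-.098,.147,.222,2,(0,0,255)),(-.052,-.038,.098,.13,.147,.222,0,(255,0,255)),(-.154,-.126,-.086,-.054,.05,.0585,0,(0,255,255)),(-.17,.17,-.105,.105,0,.05,0,(255,255,0)),(.115,.17,-.1,.1,.2,.225,0,(0,128,255))]: box(im,n,s,o,*b)
        cv2.imwrite(f'pics/{cr}_fit.png',im)
E
python3 fit.py
```

```text
[ 0.61260183 -0.00584808 -0.0674069   0.07585124  0.06737867]
[[-0.48  0.15]
 [-0.28  0.19]
 [-0.59  0.54]
 [-2.24 -0.06]
 [ 1.55  0.7 ]
 [-0.15 -0.32]
 [-0.1   0.64]
 [-0.7  -0.56]
 [-0.67 -0.55]
 [-0.95 -0.06]
 [-0.97  0.05]]
```

View pics/tc_fit.png

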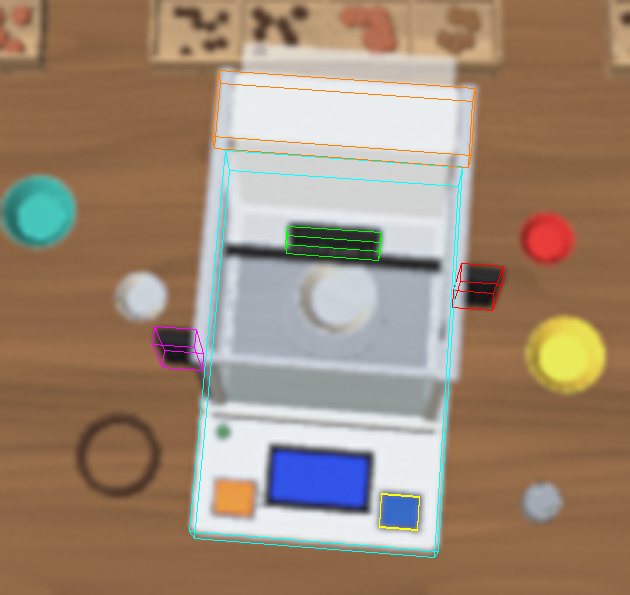

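View pics/sc_fit.png

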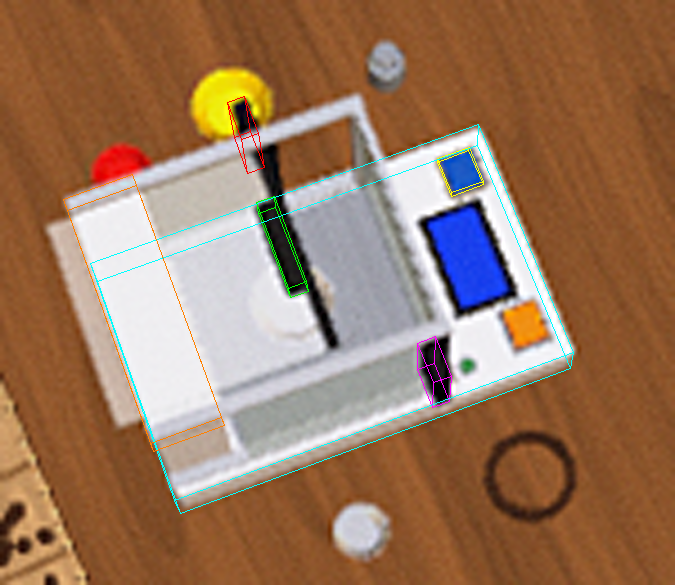

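The fit overlays land on the keys, grips and column. The balance is at (0.613, -0.006), yaw -0.067, with the top panel about 76 mm open and the right door about 67 mm open. The crop confirms the dish: the large grey-white one on the pan, so I leave it alone. Next I check reachability.

```bash
cat > h.py <<'E'
import pickle,numpy as np
from scipy.spatial.transform import Rotation as Ro
from bench import manip, effector, ik, status, camera, ticket
q=pickle.load(open('q.pkl','rb'));a=q[2]
bx=np.array([np.cos(a),np.sin(a),0]);by=np.array([-np.sin(a),np.cos(a),0])
ORI=Ro.from_matrix(np.c_[[0,0,-1],by,bx]).as_euler('xyz').tolist()
def W(x,y,z): # own coords of fingertip -> TCP world
    p=np.array([q[0],q[1],0])+bx*x+by*y; return [p[0],p[1],z+.017]
def own(s):
    p=np.array(s['eef_pos'])-[q[0],q[1],0]; return np.round([p@bx,p@by,p[2]-.017],4)
def F(s=None):
    s=s or status.sense(); f=np.array(s['wrist_force']); return np.round([f@bx,f@by,f[2]],2)
def rep(t=''):
    s=status.sense(); print(t,round(s['time_s'],2),own(s),F(s))
E
python3 - <<'E'
from h import *
for n,p in dict(dA=(.058,-.124,.29),d0=(.058,-.124,.19),d1=(-.031,-.124,.19),tA=(.065,0,.29),t0=(.065,0,.242),t1=(-.031,0,.242),k=(-.14,-.07,.055),kA=(-.14,-.07,.29)).items():
    j=ik(W(*p),ORI); print(n,np.round(W(*p),3),None if j is None else np.round(j,2))
rep()
E
```

```text
dA [ 0.662 -0.133  0.307] [-0.27  0.32  1.14  0.    1.68 -1.78]
d0 [ 0.662 -0.133  0.207] [-0.27  0.35  1.29  0.    1.51 -1.78]
d1 [ 0.573 -0.127  0.207] [-0.31  0.11  1.56  0.    1.47 -1.81]
tA [ 0.677 -0.01   0.307] [-0.09  0.33  1.13  0.    1.68 -1.59]
t0 [ 0.677 -0.01   0.259] [-0.09  0.33  1.21  0.    1.6  -1.59]
t1 [ 0.582 -0.004  0.259] [-0.09  0.07  1.51  0.    1.56 -1.6 ]
k [ 0.468 -0.066  0.072] [-0.25 -0.07  2.    0.    1.21 -1.75]
kA [ 0.468 -0.066  0.307] [-0.25 -0.24  1.71  0.    1.66 -1.75]
 0.15 [-0.3245 -0.5619  0.2178] [ 0.76 -0.44  0.38]<sys>:0: UserWarning: Gimbal lock detected. Setting third angle to zero since it is not possible to uniquely determine all angles.
```

```bash
python3 - 2>/dev/null <<'E'
from h import *
import cv2
effector.grip(0.0,20)
manip.reach([0.251,-0.545,0.33],status.sense()['orientation'])
manip.reach(W(.058,-.124,.29),ORI);rep('above')
manip.move_linear(W(.058,-.124,.19));rep('down')
for n in('top','wrist','side'):
    cv2.imwrite(f'pics/{n}1.png',camera(n)['pixels'][:,:,::-1])
print(status.sense()['opening'])
E
```

```text
above 4.16 [ 0.0578 -0.1249  0.2898] [ 0.49 -0.19  1.01]
down 4.97 [ 0.0585 -0.1243  0.1913] [-0.77 -0.43  0.52]
0.0007755575070015796
```

```bash
python3 - <<'E'
import cv2,numpy as np
a=cv2.imread('pics/wrist1.png');b=cv2.resize(cv2.imread('pics/top1.png')[90:260,190:370],None,fx=2,fy=2)
c=cv2.resize(cv2.imread('pics/side1.png')[150:300,180:330],None,fx=2,fy=2)
m=np.zeros((420+0,560,3),np.uint8);o=np.zeros((600,800,3),np.uint8)
o[:300,:400]=cv2.resize(a,(400,300));o[:340,430:790]=b;o[300:600,:300]=c
cv2.imwrite('pics/m1.png',o)
E
```

```text
(no output)
```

View pics/m1.png

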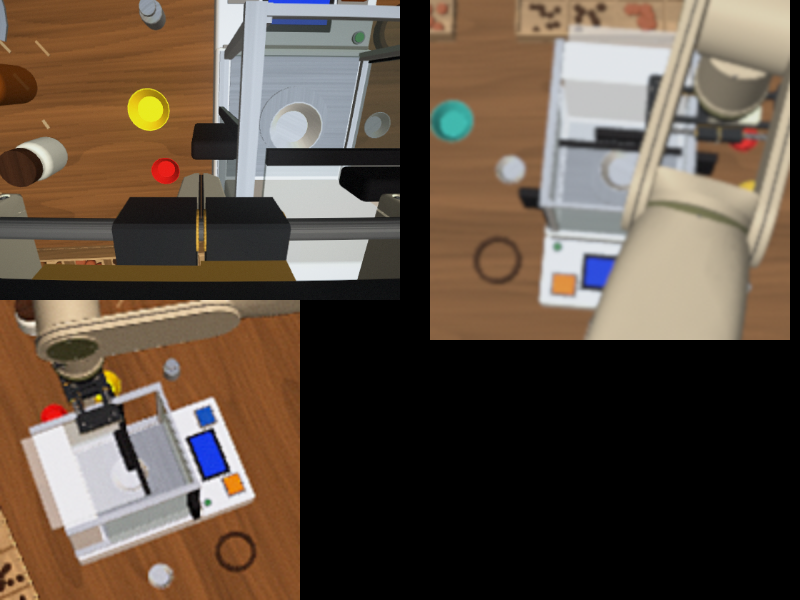

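The wrist view (left) shows the fingers behind the right tab, at about (210,140) in the montage, and clear of the runner. Now I push with force monitoring.

```bash
cat >> h.py <<'E'
def push(x0,y,z,xfast,xmax,lim=6):
    base=F()[0]
    print('base',base)
    manip.move_linear(W(xfast,y,z),speed=.05);rep('fast')
    x=xfast
    while x>xmax:
        x-=.0015
        manip.move_linear(W(x,y,z),speed=.03)
        s=status.sense();f=F(s)[0]-base
        print(round(x,4),own(s)[0],round(f,2))
        if f>lim: break
E
python3 - 2>/dev/null <<'E'
from h import *
push(.058,-.124,.19,-.022,-.040)
rep('end')
E
```

```text
base 0.7
fast 6.88 [-0.022  -0.1241  0.1899] [-0.35 -0.35 -0.52]
-0.0235 -0.0235 -0.29
-0.025 -0.0252 -0.29
-0.0265 -0.0267 -0.62
-0.028 -0.0281 -1.19
-0.0295 -0.0294 0.8
-0.031 -0.0295 10.23
end 8.38 [-0.0295 -0.124   0.1901] [10.93  0.35 -5.86]
```

Hard stop at own x -29.5 (predicted -30.5), so the door is shut. Now the top panel.

```bash
python3 - 2>/dev/null <<'E'
from h import *
import cv2
manip.move_linear(W(-.015,-.124,.19),speed=.1);rep()
manip.move_linear(W(-.015,-.124,.29),speed=.2)
manip.move_linear(W(.066,0,.29),speed=.2)
manip.move_linear(W(.066,0,.242),speed=.1);rep()
cv2.imwrite('pics/wrist2.png',camera('wrist')['pixels'][:,:,::-1])
E
```

```text
8.68 [-0.0152 -0.124   0.1897] [ 0.48  0.2  -0.11]
 10.86 [ 6.600e-02 -2.000e-04  2.422e-01] [-1.13 -0.5   0.59]
```

View pics/wrist2.png

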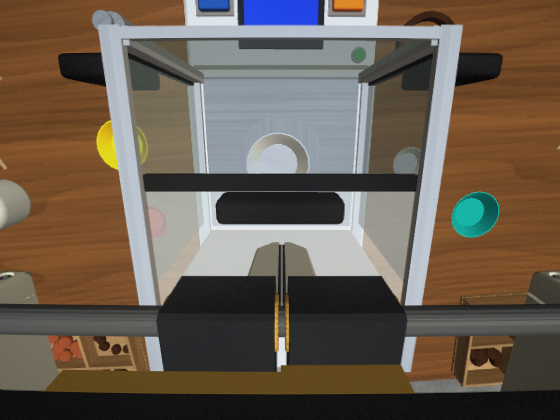

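The wrist view shows both tabs forward and level, right at (110,68) and left at (450,68). The fingers at (280,270) are centred behind the top grip bar at (280,208). Now I push it.

```bash
python3 - 2>/dev/null <<'E'
from h import *
import cv2
push(.066,0,.242,-.022,-.040)
rep('end')
manip.move_linear(W(-.015,0,.242),speed=.1);rep()
manip.move_linear(W(-.015,0,.30),speed=.2)
manip.move_linear(W(-.14,-.07,.30),speed=.2)
rep()
cv2.imwrite('pics/wrist3.png',camera('wrist')['pixels'][:,:,::-1])
cv2.imwrite('pics/side3.png',cv2.resize(camera('side')['pixels'][170:300,180:330,::-1],None,fx=4.5,fy=4.5,interpolation=cv2.INTER_CUBIC))
E
```

```text
base 0.06
fast 12.82 [-0.022  -0.      0.2419] [ 0.62  0.13 -0.03]
-0.0235 -0.0236 1.12
-0.025 -0.0252 0.29
-0.0265 -0.0267 -0.19
-0.028 -0.0281 -0.21
-0.0295 -0.0293 3.56
-0.031 -0.0294 12.13
end 14.32 [-2.940e-02  1.000e-04  2.421e-01] [12.19  0.65 -4.19]
 14.62 [-0.0153 -0.      0.2417] [ 0.15 -0.2  -0.37]
 15.93 [-0.1398 -0.0697  0.2994] [ 0.44 -1.08  0.4 ]
```

View pics/wrist3.png

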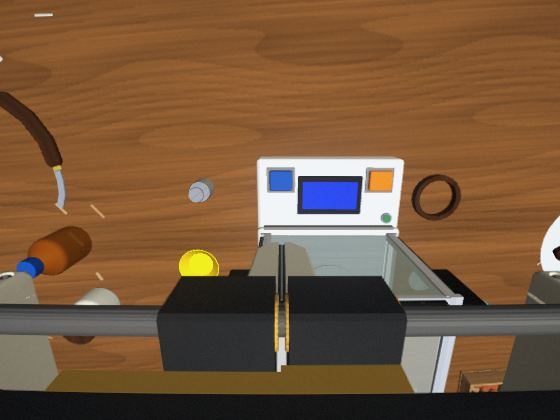

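View pics/side3.png

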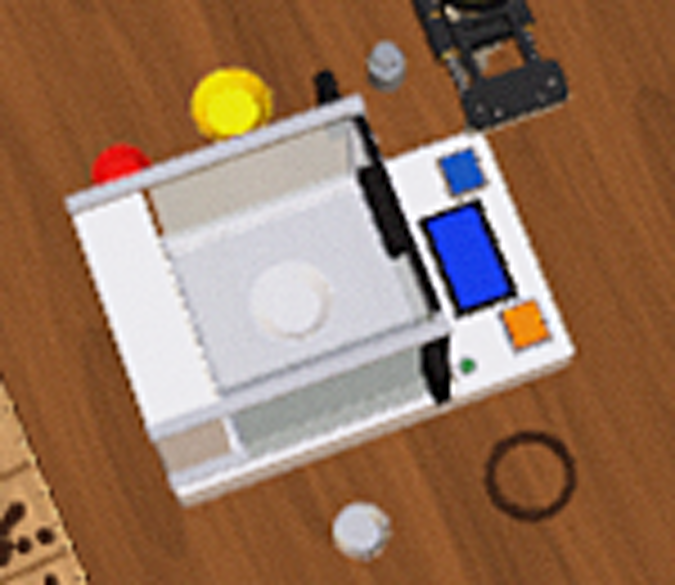

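Both panes read as shut: hard stops were felt, and the grips sit level at the front in the side view. The dish has not moved. Now the tare key.

```bash
python3 - 2>/dev/null <<'E'
from h import *
import cv2
manip.move_linear(W(-.14,-.07,.10),speed=.15);rep()
cv2.imwrite('pics/wrist4.png',camera('wrist')['pixels'][:,:,::-1])
cv2.imwrite('pics/side4.png',cv2.resize(camera('side')['pixels'][150:280,200:350,::-1],None,fx=4.5,fy=4.5))
E
```

```text
17.52 [-0.1393 -0.0701  0.101 ] [-0.55 -0.14 -0.13]
```

View pics/wrist4.png

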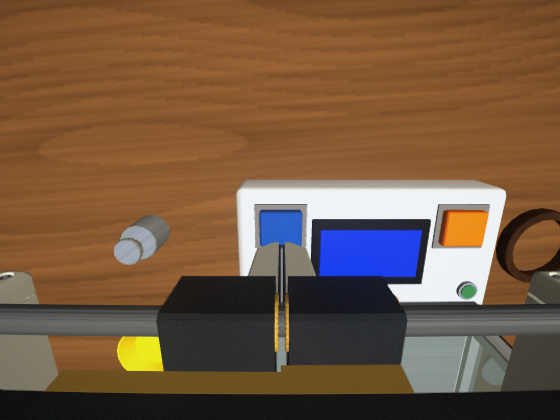

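View pics/side4.png

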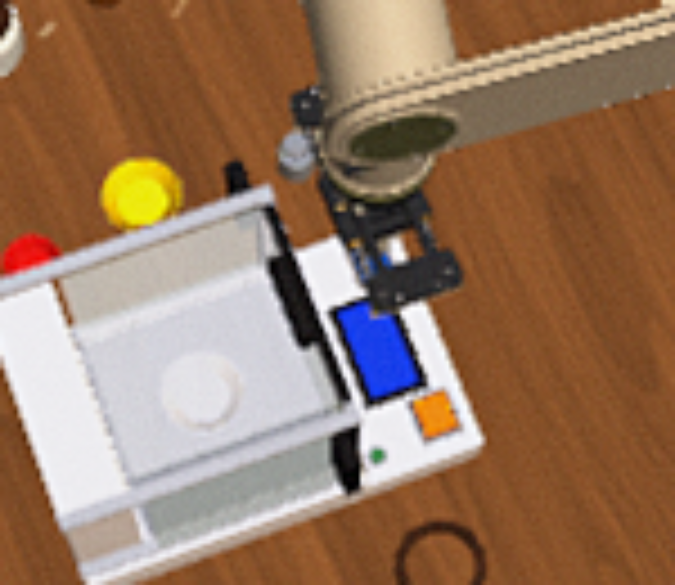

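The wrist view shows the fingertips in line with the blue key at (281,228), with the weight clear at (140,240). Now I press.

```bash
python3 - 2>/dev/null <<'E'
from h import *
import cv2
x,y=-.14,-.07
manip.move_linear(W(x,y,.063),speed=.08);rep();b=F()[2]
z=.063
while z>.0505:
    z-=.001
    manip.move_linear(W(x,y,z),speed=.02)
    s=status.sense();f=F(s)[2]-b;print(round(z,4),own(s)[2],round(f,2))
    if f>6: break
manip.pause(.3);rep('pressed')
manip.move_linear(W(x,y,.08),speed=.06);rep('up')
manip.move_linear(W(x,y,.15),speed=.15)
manip.move_linear(W(-.2,-.12,.30),speed=.2);rep('clear')
cv2.imwrite('pics/wrist5.png',camera('wrist')['pixels'][:,:,::-1])
cv2.imwrite('pics/side5.png',cv2.resize(camera('side')['pixels'][150:280,200:350,::-1],None,fx=4.5,fy=4.5))
E
```

```text
18.23 [-0.1402 -0.07    0.0628] [-0.77  0.19  0.67]
0.062 0.0625 -0.68
0.061 0.0611 -0.65
0.06 0.0599 0.42
0.059 0.0589 -0.3
0.058 0.0581 0.37
0.057 0.0571 1.42
0.056 0.0561 3.23
0.055 0.0551 3.1
0.054 0.0545 7.69
pressed 20.77 [-0.1398 -0.0701  0.0545] [-2.39  0.33  8.15]
up 21.36 [-0.14   -0.07    0.0801] [-0.86  0.23 -0.47]
clear 22.97 [-0.2003 -0.1197  0.2984] [-0.05  0.69 -0.25]
```

View pics/side5.png

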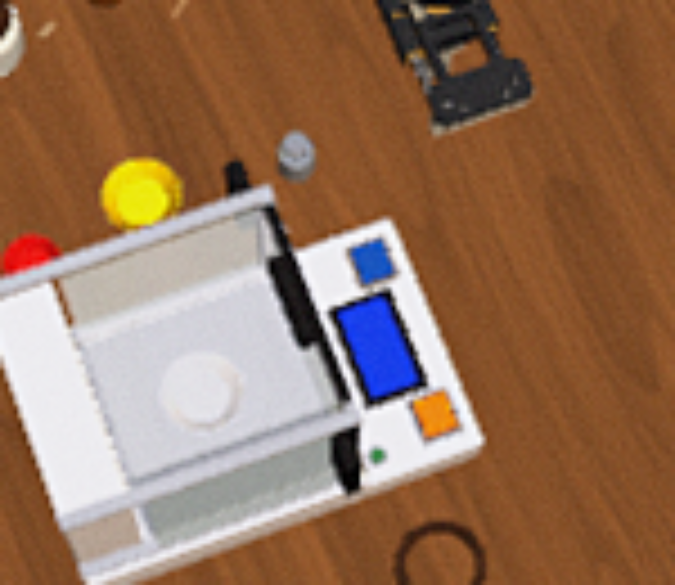

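The key bottomed at about 4 mm of travel and came back up. The side view shows the shield shut, the blue key up at (373,260), the dish in place at (200,390) and the arm clear. I hand in.

```bash
python3 - 2>/dev/null <<'E'
from h import *
rep();ticket.close_job()
E
```

```text
23.07 [-0.2004 -0.1195  0.2982] [0.78 0.34 0.41]
the job is handed in; nothing more can be done
```

The balance should now be tared. I slid the right-hand door and then the top panel forward to their stops, pressed the blue tare key and released it. I handed the job in at 23 s of the 51 s allowed; no verdict is reported.

- **Door and top panel:** each stopped hard at 10–12 N, about 1 mm short of where I predicted, which is within the camera calibration.
- **Tare key:** it went down about 4 mm, with about 8 N on it at the bottom. I released it and lifted the arm clear.
- **Last picture:** the shield is shut, the dish and the weight are where they stood, and the arm is clear of everything. I judged the key to be up by eye only. The last picture did not take in the bottle, jar, knife, tweezers or plate, but the arm never went near them.

No check failed. The one disagreement was in the first position fit, where the two side tabs were off by about 2 pixels. The stops I felt later agreed with the fit.

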